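Put the ink tin home and latch the ink cabinet

TASK

The big ink tin has been left hanging over the front edge of the little steel ink cabinet: slide it in until no part of it overhangs, while the door is still wide open. Then swing the door round and push it shut until its sprung latch has ridden over the strike and snapped in, so that the door stays shut by itself. Push steadily without slamming, never lean on the thin door with more than 18 newtons, do not shove the tin with the door, keep the tins upright, and leave the other things on the bench where they are.

Things in the scene. Friction and masses are not known exactly. Their poses are not given: they have to be found in the camera images.
- cabinet: Grey sheet-steel bench cabinet, fixed, 224 mm wide, 165 mm deep, 150 mm high, open at the front. Origin: on the bench, below the middle of its front edge. x points inward (front to back), y along the front towards the hinge side, z up. Below the compartment is a closed drawer front.
- floor_edge (a point): Middle of the front edge of the compartment's floor, 50 mm above the bench (cabinet x = 0, y = 0). The floor is level and smooth, 161 mm deep inside. The opening is 196 mm wide and reaches from the floor up to a header rail 138 mm above the bench; the cabinet's roof is at 150 mm.
- door (a joint): Door angle about its upright hinge, rad: about 1.57 = square to the cabinet's front, 0 = parallel to it (nominally closed); grows as it opens. Hinge slightly stiff (0.12 N m): the door stays where left. Over the last 10 to 20 mm a foam seal at the free edge pushes back 0.3 N per mm. Where it latches differs every time (see strike_lip): latched and let go it rests between 0.047 and -0.023.
- door_edge (a point): Top corner of the door's outer face at its free (latch) edge, 148 mm above the bench; moves with the door. The door is a steel pan 224 mm wide from the hinge, 20 mm thick, 52 to 148 mm above the bench, its outer face flat. At angle 0 the outer face is parallel to the cabinet's front edge, 28 mm in front of it.
- door_hinge (a point): Point on the door's upright hinge axis, 100 mm above the bench, at one end of the cabinet's front edge (cabinet x = 0, y = +112 mm).
- door_paddle (a point): Dark paddle plate on the door's outer face near the free edge, 44 mm wide, 34 mm high, 4 to 6 mm proud; this point is its middle, 78 mm above the bench. Not needed for closing.
- bolt (a joint): How far the brass bevelled bolt on the door's inner side is pushed back, m: 0 = fully out (springy, 3 to 7 N), about 0.008 while riding on the strike's lip, 0 again once snapped in behind it. It meets the strike about 0.08 to 0.1 rad before the angle at which the door latches.
- strike_lip (a point): Nominal place of the steel strike plate's lip on the latch-side jamb, 100 mm above the bench. The plate sits in slotted holes, set anywhere from 9 mm further out to 5 mm further in, different every time. Riding over it takes 5 to 12 N near the free edge, rising, then dropping as the bolt snaps in; 1 to 2 mm further on the door lands on the strike's rubber buffers and the force climbs steeply.
- tin: The big round ink tin, bare metal with a plain paper band, 76 mm in diameter, 75 mm high, about 0.5 kg. Origin: centre of its underside. At the start it stands on the cabinet's floor and overhangs the front edge by 26 to 35 mm.
- small_tin: Small round tin, 60 mm in diameter, 55 mm high, standing at the back inside the cabinet. Origin: centre of its underside.
- stone: Cream lithography stone, fixed, 240 x 320 x 60 mm. Origin: centre of its underside.
- template: Brown circle template with round holes, 120 x 200 x 4 mm, on the stone. Leave alone. Origin: centre of its underside.
- bracket: Dark cast-iron angle bracket, about 100 x 44 x 70 mm, on the stone. Leave alone. Origin: underside.
- pencil: Yellow drafting pencil, 140 mm long, lying on the bench. Leave alone. Origin: below its middle.
- ink_knife: Ink knife (spatula), 240 mm long, lying on the bench. Leave alone. Origin: below it.
- jar: Glass jar with a dark lid, 68 mm in diameter, 85 mm high, standing beyond the cabinet's latch side. Leave alone. Origin: centre of its underside.
- brayer: Hand ink roller, black roll 44 mm in diameter and 110 mm long with a wooden handle, lying on the bench. Leave alone. Origin: on the bench below the roll's middle.
- loupe: Small folding magnifier, 30 x 30 x 36 mm, on the bench. Leave alone. Origin: centre of its underside.
Things that resemble listed ones, but are neither listed nor needed, are in the scene too. Leave any purple or yellow look-alike of the tin alone.

How it is judged:
On the way:
1. the big tin stands wholly on the cabinet's floor, its front no more than 3 mm beyond the front edge, with the door still wide open (x of tin in the frame of cabinet above 0.035 m and angle between tin's own z axis and vertical below 0.1 rad and linear speed of tin below 0.05 m/s and value of joint door above 0.8 rad), for 0.2 s.
At the end, for the whole second after the job is handed in: The door is shut and at rest (joint below 0.055 rad) with nothing touching it, held by the bolt, which is out again behind the strike (pushed back less than 1.5 mm); both tins stand upright (within 0.1 rad) inside the cabinet, overhanging the front edge by no more than 3 mm (value of joint door below 0.055 rad and value of joint bolt below 0.0015 m and velocity of joint door between -0.05 and 0.05 rad/s and x of tin in the frame of cabinet above 0.035 m and angle between each of tin, small_tin's own z axis and vertical below 0.1 rad and x of small_tin in the frame of cabinet above 0.027 m).
It fails at once if the robot pushes on the door with more than 18 N while it is within 0.3 rad of closed (value of joint door below 0.3 rad and contact force between any of the fingers, the arm and door above 18 N).
It fails at once if the door is slammed: it turns faster than 2 rad/s within 0.2 rad of closed (value of joint door below 0.2 rad and velocity of joint door below -2 rad/s).
It fails at once if the door is pushed against a tin with more than 2 N (contact force between door and tin above 2 N or contact force between door and small_tin above 2 N).
It fails at once if a tin is tipped by more than 0.35 rad (angle between any of tin, small_tin's own z axis and vertical above 0.35 rad).
It fails at once if another thing on the bench is moved by more than 30 mm (distance of any of template, bracket, pencil, ink_knife, jar, brayer, loupe from where it was at the start of the episode above 0.03 m).
It also fails if it takes over 64 s, if anything falls off the work surface, if the arm or the gripper's body presses on something with over 40 N, if the wrist force passes 120 N, or if a joint passes its speed limit or range.

ROBOT

A 6-joint arm with a two-finger parallel gripper is mounted at the origin on the work surface. World frame = base frame: x ahead of the robot, y to its left, z up, the work surface at z = 0. Lengths are in m, angles in rad, forces in N, time in s.
With the tool pointing down it reaches from about 0.275 to 0.825 m from the base axis. Payload 4.9 kg.
Tool frame: the origin (TCP) lies midway between the tips of the shut fingers; the grasp point (between the pads) lies 19 mm behind it (grip_point_offset is the distance from the TCP to the grasp point, in m); z points along the fingers, x is the direction in which the jaws open and shut, and the axes are right-handed (so a half turn about z gives the same grasp; the last joint's range is limited). The gripper opens to 85 mm and grips with 20 to 120 N. Pads are 22 mm wide; open, the fingers measure 114 mm over their backs; the gripper's body (76 mm by 85 mm) begins 54 mm behind the grasp point. The pads swing forward as they close: fully open they stand 13 mm farther back than shut.
Start: joints at [1.031, 0.326, -0.193, 1.052, 0, 1.437], TCP at [0.217, 0.505, 0.231] pointing down, gripper open.
Joint ranges: [-2.65, 2.65], [-0.97, 1.79], [-1.3, 1.35], [-1.93, 2.1], [-1.47, 1.37], [-3.14, 3.14]. Speed limits (rad/s): [2.57, 2.57, 3.14, 3.14, 3.14, 3.14].

INTERFACE

Orientations are given as a rotation vector (axis times angle).
In Python, from cell import * gives the robot as it stands. Calls block until the motion is done:
- movep(position, orientation): joint-space move of the TCP to a pose.
- move_l(position, velocity=0.15, rot=None, until_force=None): straight line of the TCP; rot=None keeps the orientation; velocity is the mean speed in m/s. With until_force (N) it stops when the force on the tool has changed by that much, and returns True; else False.
- set_joints(angles): joint-space move.
- let_go() and grab(newtons=None): open the fingers fully, or close them until they stop; newtons is the grip in N (None keeps the last).
- sleep(seconds).
- ik(position, orientation): joint angles nearest the present ones, or None.
- get_state(): the state.
- grab_frame(name): name is "scene" or "top" or "wrist"; returns a dict with "img" (420x560x3 uint8, red, green, blue), "fx", "fy", "cx", "cy" (pixels), "k1" (the pictures are not rectified: a ray, as slopes to the right and down, at radius r is drawn at 1 + k1 r^2 times it, then the intrinsics apply), "cam_to_world" (4x4, takes a point from camera to world coordinates); the wrist camera has in their place "T_tool_cam" (4x4, takes a point from camera to tool coordinates, whose origin is the TCP and whose axes are the tool frame's). Camera axes: x right, y down, z forward; pixel columns grow to the right and rows downward; lengths in m; the calibration is good to about 2 mm. A picture is of the moment at which its call begins: read the wrist's pose just before it. There is no depth.
A pose or a line that the arm cannot do raises MotionError and nothing moves.
- sign_off(): hands the job in, once; it reports no verdict.
Trained networks look in the newest picture that a camera, given by its name, has taken for a name from the list of things; names that differ only in an ending like _2 or _b are one class to them, and where a whole thing is asked for, a point or a joint stands for the part that bears it (a point fixed in the world has none). Each returns a list of dicts, best first, with "score" (0 to 1); they miss things now and then, are a little off and sometimes report something else, mostly with a low value. They report only what shows in the picture. A call takes as long as a camera call. They do not tell look-alikes from the thing itself.
- spot_in(camera, name): "centre" ([column, row] in pixels, amid what is visible of it).
- silhouettes(camera, name): "mask" (420x560 bool, what is visible of it) and "centre" ([column, row] in pixels, amid what is visible of it).
- tip_of(camera, name): "centre" ([column, row] in pixels: a listed point, or the origin of a listed thing).
The state is a dict: "clock": time; "q": joint angles; "joint_velocities": joint speeds; "tau": joint torques, N m; "position": TCP position; "eef_rot": TCP orientation; "contact_force": force on the tool from outside, world axes, zero at the start; "wrist_torque": the same for the moment, N m; "finger_gap": opening from 0.0 (shut) to 1.0 (fully open).
Only numpy, scipy, OpenCV 4.12 (cv2) and the standard library are available. Lean on these libraries where they do the work, as an engineer would, in place of code of your own. Each camera call takes 0.05 s, during which the arm holds its last target. There are 200 camera calls.

## Working session

There is one attempt and no reset: what is moved stays moved. The work goes in short steps, each a Python script; the robot and the scene stay as the last script left them, time stands still between calls to the robot, and variables do not carry over. Pictures are saved under pics/ and viewed, about 8 in all and at most 12, crops included, and the job is handed in when it is done.

```bash
mkdir -p pics; cat > h.py <<'E'
from cell import *
import numpy as np, cv2
def ray(f,px,T=None):
    T=np.array(f["cam_to_world"]) if T is None else T
    d=np.array([(px[0]-f["cx"])/f["fx"],(px[1]-f["cy"])/f["fy"]]); u=d.copy()
    for _ in range(20): u=d/(1+f["k1"]*(u@u))
    v=T[:3,:3]@np.array([u[0],u[1],1.]); return T[:3,3],v/np.linalg.norm(v)
def onz(f,px,z,T=None):
    o,v=ray(f,px,T); return o+v*(z-o[2])/v[2]
def tri(*rs):
    A=np.zeros((3,3));b=np.zeros(3)
    for o,v in rs:
        P=np.eye(3)-np.outer(v,v);A+=P;b+=P@o
    x=np.linalg.solve(A,b)
    return x,[np.linalg.norm((np.eye(3)-np.outer(v,v))@(x-o)) for o,v in rs]
def save(f,n): cv2.imwrite("pics/"+n+".png",cv2.cvtColor(f["img"],cv2.COLOR_RGB2BGR))
E
python3 - <<'E'
from h import *
np.set_printoptions(precision=3,suppress=True)
F={c:grab_frame(c) for c in("scene","top")}
cv2.imwrite("pics/a.png",cv2.cvtColor(F["scene"]["img"],cv2.COLOR_RGB2BGR))
cv2.imwrite("pics/b.png",cv2.cvtColor(F["top"]["img"],cv2.COLOR_RGB2BGR))
for c in F:
    print(c,np.array(F[c]["cam_to_world"])[:3,3],F[c]["fx"],F[c]["k1"])
    for n in("cabinet","floor_edge","door_edge","door_hinge","door_paddle","strike_lip","tin","small_tin","jar","brayer","loupe"):
        print(c,n,[(np.round(d["centre"],1).tolist(),round(d["score"],2)) for d in tip_of(c,n)[:4]])
E
```

```text
scene [ 0.985 -0.425  0.849] 387.93964820699546 -0.03963050092709006
scene cabinet [([341.8, 219.2], 0.95)]
scene floor_edge [([345.3, 208.5], 0.95)]
scene door_edge [([241.2, 185.9], 0.95), ([348.7, 207.1], 0.19)]
scene door_hinge [([321.1, 166.9], 0.91)]
scene door_paddle [([253.3, 194.4], 0.89), ([185.0, 302.5], 0.73)]
scene strike_lip [([373.0, 220.4], 0.59)]
scene tin [([349.9, 210.8], 0.97), ([304.0, 168.6], 0.62), ([353.3, 280.4], 0.59)]
scene small_tin []
scene jar [([398.6, 264.2], 0.96)]
scene brayer [([318.9, 313.0], 0.8)]
scene loupe [([225.0, 198.4], 0.46)]
top [ 0.388 -0.097  1.12 ] 459.75694466393634 -0.05378175030739926
top cabinet [([208.6, 197.0], 0.83)]
top floor_edge [([205.4, 198.1], 0.85)]
top door_edge [([303.7, 248.2], 0.71)]
top door_hinge [([303.8, 247.7], 0.7), ([198.7, 240.9], 0.62)]
top door_paddle [([286.8, 249.3], 0.92), ([299.9, 287.9], 0.35)]
top strike_lip [([201.5, 155.2], 0.78), ([203.6, 193.9], 0.28)]
top tin [([191.7, 279.2], 0.75), ([246.8, 132.8], 0.68), ([198.5, 184.6], 0.61), ([199.8, 119.6], 0.57)]
top small_tin [([385.5, 186.3], 0.4), ([199.5, 151.0], 0.26)]
top jar [([196.8, 119.7], 0.57), ([199.2, 184.2], 0.15)]
top brayer [([295.6, 124.8], 0.75), ([385.0, 188.1], 0.7), ([394.4, 202.6], 0.34)]
top loupe [([300.3, 288.1], 0.69), ([202.5, 193.7], 0.56), ([293.1, 121.0], 0.22)]
```

View pics/a.png

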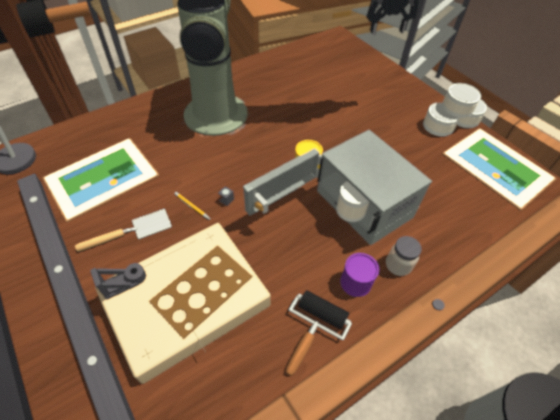

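View pics/b.png

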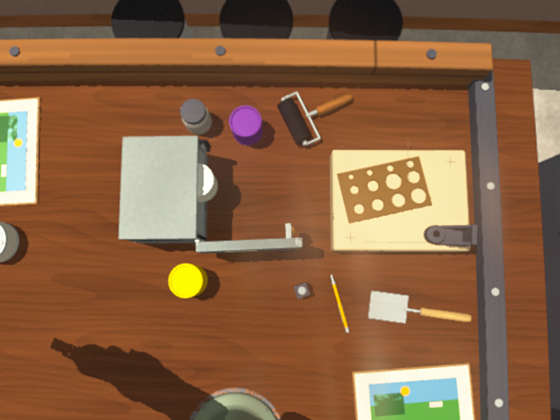

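```bash
python3 - <<'E'
from h import *
np.set_printoptions(precision=3,suppress=True)
s=grab_frame("scene");t=grab_frame("top")
P={"cabinet":((341.8,219.2),(208.6,197)),"floor":((345.3,208.5),(205.4,198.1)),"dedge":((241.2,185.9),(303.7,248.2)),"hinge":((321.1,166.9),(198.7,240.9)),"paddle":((253.3,194.4),(286.8,249.3)),"strike":((373,220.4),(201.5,155.2)),"tin":((349.9,210.8),(198.5,184.6)),"jar":((398.6,264.2),(196.8,119.7)),"brayer":((318.9,313),(295.6,124.8))}
for n,(a,b) in P.items():
    x,e=tri(ray(s,a),ray(t,b));print(n,x,np.array(e))
print(np.array(t["cam_to_world"]))
E
```

```text
cabinet [ 0.573  0.08  -0.005] [0.002 0.002]
floor [0.566 0.085 0.032] [0.006 0.006]
dedge [ 0.44  -0.149  0.148] [0.001 0.001]
hinge [0.457 0.083 0.096] [0.002 0.002]
paddle [ 0.439 -0.116  0.093] [0. 0.]
strike [0.658 0.088 0.082] [0.004 0.004]
tin [0.59  0.092 0.045] [0.005 0.005]
jar [0.765 0.111 0.004] [0.003 0.003]
brayer [ 0.757 -0.136  0.003] [0.001 0.001]
[[ 0.014 -0.991  0.134  0.388]
 [-1.    -0.013  0.008 -0.097]
 [-0.006 -0.134 -0.991  1.12 ]
 [ 0.     0.     0.     1.   ]]
```

Candidates for the tin: white (350,205 in scene; 207,183 in top), purple (360,275; 246,125) and yellow (309,150; 187,281). Only the white one is bare metal with a paper band and hangs over the cabinet front. The other two are the look-alikes. I'll confirm with a crop.

```bash
python3 - <<'E'
from h import *
a=grab_frame("top")["img"][120:300,105:325];b=grab_frame("scene")["img"][120:260,230:440]
a=cv2.resize(a,(400,327),interpolation=3);b=cv2.resize(b,(390,260),interpolation=3)
c=np.zeros((327,800,3),np.uint8);c[:,:400]=a;c[:260,410:]=b
cv2.imwrite("pics/c.png",c[:,:,::-1])
print(get_state()["clock"])
for c in("scene","top"):
  for n in("tin","door","cabinet"):
    for d in silhouettes(c,n)[:3]:
        m=d["mask"].astype(np.uint8); q=cv2.findContours(m,0,2)[0]; q=max(q,key=cv2.contourArea)
        print(c,n,round(d["score"],2),np.round(d["centre"]),m.sum(),cv2.approxPolyDP(q,4,True)[:,0].tolist())
E
```

```text
1.4
scene tin 0.77 [350. 207.] 904 [[345, 181], [336, 210], [346, 220], [357, 220], [368, 201]]
scene tin 0.64 [360. 273.] 1269 [[356, 253], [346, 260], [340, 284], [347, 293], [360, 296], [370, 289], [378, 268], [371, 257]]
scene tin 0.49 [306. 147.] 306 [[295, 147], [297, 156], [313, 148], [322, 150], [313, 140], [301, 140]]
scene door 0.65 [280. 182.] 2255 [[318, 151], [313, 148], [247, 184], [247, 212], [265, 211], [269, 203], [312, 178]]
scene door 0.27 [170. 308.] 10890 [[220, 223], [142, 262], [147, 277], [140, 285], [109, 300], [98, 292], [137, 379], [156, 376], [269, 306], [269, 292]]
scene cabinet 0.87 [362. 181.] 9731 [[429, 180], [368, 130], [321, 153], [315, 148], [247, 182], [244, 205], [249, 214], [265, 211], [270, 203], [315, 179], [317, 191], [335, 207], [347, 181], [368, 202], [363, 216], [349, 224], [372, 243], [416, 215]]
top tin 0.83 [204. 183.] 607 [[198, 163], [197, 201], [205, 201], [214, 194], [216, 180]]
top tin 0.79 [189. 280.] 1012 [[182, 263], [170, 276], [171, 289], [181, 297], [195, 295], [206, 284], [205, 274]]
top tin 0.23 [450. 236.] 1098 [[477, 226], [432, 225], [423, 237], [433, 244], [472, 246]]
top door 0.56 [256. 244.] 1407 [[302, 241], [290, 236], [295, 231], [286, 223], [281, 239], [196, 242], [196, 251], [282, 252], [301, 248]]
top cabinet 0.66 [165. 203.] 10421 [[122, 138], [121, 239], [141, 244], [194, 242], [203, 253], [301, 247], [290, 223], [279, 239], [208, 241], [206, 202], [197, 199], [196, 165], [206, 164], [207, 140], [190, 135]]
top cabinet 0.59 [254. 246.] 1356 [[301, 239], [291, 236], [295, 232], [287, 223], [281, 239], [197, 242], [196, 250], [293, 251]]
```

View pics/c.png

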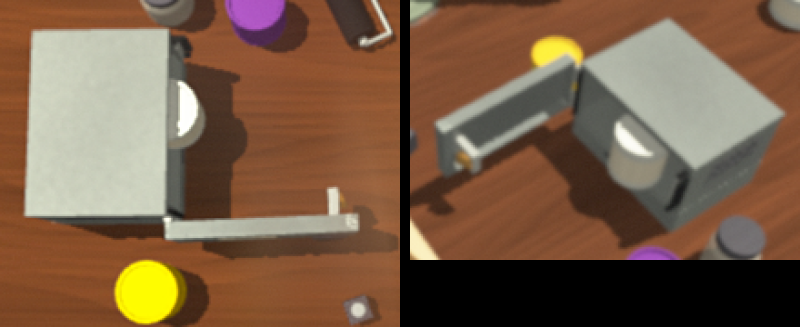

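```bash
python3 - <<'E'
from h import *
np.set_printoptions(precision=3,suppress=True)
t=grab_frame("top")
for p in[(122.6,136.5),(198.5,135.4),(196.9,238.8),(118.8,238.8)]: print("roof",onz(t,p,.15))
for p in[(195.8,252),(195.8,241),(301.9,237.7),(301.9,246.8)]: print("door",onz(t,p,.148))
print("tin front",onz(t,(217.5,182),.125))
s=grab_frame("scene")
# scene crop: scale 390/210=1.857
for p in[(583,67),(668,18),(782,115),(698,170)]: print("roof s",onz(s,(230+(p[0]-410)/1.857,120+p[1]/1.857),.15))
for p in[(438,127),(570,58)]: print("door outer s",onz(s,(230+(p[0]-410)/1.857,120+p[1]/1.857),.148))
p=(632,186);print("tin bottom front s",onz(s,(230+(p[0]-410)/1.857,120+p[1]/1.857),.05))
E
```

```text
roof [0.679 0.249 0.15 ]
roof [0.682 0.081 0.15 ]
roof [0.456 0.076 0.15 ]
roof [0.454 0.243 0.15 ]
door [0.428 0.078 0.148]
door [0.452 0.079 0.148]
door [ 0.462 -0.146  0.148]
door [ 0.443 -0.146  0.148]
tin front [0.584 0.04  0.125]
roof s [0.468 0.076 0.15 ]
roof s [0.455 0.243 0.15 ]
roof s [0.678 0.244 0.15 ]
roof s [0.685 0.087 0.15 ]
door outer s [ 0.452 -0.145  0.148]
door outer s [0.443 0.073 0.148]
tin bottom front s [0.613 0.064 0.05 ]
```

```bash
cat >> h.py <<'E'
from scipy.spatial.transform import Rotation as R
def rv(x,z):
    x=np.array(x,float);z=np.array(z,float);x/=np.linalg.norm(x);z/=np.linalg.norm(z)
    return R.from_matrix(np.c_[x,np.cross(z,x),z]).as_rotvec()
E
python3 - <<'E'
from h import *
np.set_printoptions(precision=3,suppress=True)
best=None
for a in(35,45,55):
  for sx in(1,-1):
    r=rv((sx,0,0),(0,np.cos(np.radians(a)),-np.sin(np.radians(a))))
    q=[ik(p,r) for p in((.587,-.04,.30),(.587,-.04,.075),(.587,.09,.075))]
    print(a,sx,[None if k is None else np.array(k) for k in q])
    if best is None and all(k is not None for k in q): best=r
if best is not None:
    grab(20); movep((.587,-.04,.32),best)
    print(get_state()["position"],get_state()["clock"])
    move_l((.587,-.04,.075),.15); print(get_state()["contact_force"])
    print(move_l((.587,.09,.075),.05,until_force=10)); s=get_state(); print(s["position"],s["contact_force"],s["clock"])
E
```

```text
35 1 [array([-0.57 ,  0.716,  0.232,  1.744,  0.761,  0.73 ]), array([-0.57 ,  0.941,  0.059,  1.345,  0.761,  0.73 ]), array([-0.385,  0.838, -0.149,  1.076,  0.862,  0.955])]
35 -1 [array([-0.57 ,  0.716,  0.232,  1.744,  0.761, -2.411]), array([-0.57 ,  0.941,  0.059,  1.345,  0.761, -2.411]), array([-0.385,  0.838, -0.149,  1.076,  0.862, -2.186])]
45 1 [array([-0.525,  0.617,  0.189,  1.607,  0.659,  0.885]), array([-0.525,  0.823, -0.04 ,  1.172,  0.659,  0.885]), array([-0.332,  0.733, -0.217,  0.937,  0.732,  1.117])]
45 -1 [array([-0.525,  0.617,  0.189,  1.607,  0.659, -2.257]), array([-0.525,  0.823, -0.04 ,  1.172,  0.659, -2.257]), array([-0.332,  0.733, -0.217,  0.937,  0.732, -2.025])]
55 1 [array([-0.468,  0.532,  0.148,  1.493,  0.537,  1.018]), array([-0.468,  0.723, -0.124,  1.03 ,  0.537,  1.018]), array([-0.267,  0.65 , -0.262,  0.841,  0.586,  1.249])]
55 -1 [array([-0.468,  0.532,  0.148,  1.493,  0.537, -2.124]), array([-0.468,  0.723, -0.124,  1.03 ,  0.537, -2.124]), array([-0.267,  0.65 , -0.262,  0.841,  0.586, -1.893])]
[ 0.587 -0.039  0.32 ] 4.975
[-0.038  0.603  0.161]
False
[0.587 0.09  0.075] [ 0.183 -3.751  1.645] 9.5083
```

```bash
python3 - <<'E'
from h import *
np.set_printoptions(precision=3,suppress=True)
sleep(.3); move_l((.587,-.05,.08),.15); move_l((.587,-.05,.27),.2)
# pre-pose on the outer side of the door: tool y along push direction (door's inward normal)
r=rv((0,-1,0),(0,0,-1))
for s in(1,-1):
  for d in(0,.8,1.57):
    q=ik((.45,-.1,.11),rv((s*np.sin(-d),s*-np.cos(d),0),(0,0,-1)));print(s,d,q)
movep((.37,-.125,.22),r); print(get_state()["clock"],get_state()["q"])
f=grab_frame("scene"); save(f,"d_full")
t=grab_frame("top")
c=np.zeros((420,800,3),np.uint8)
c[:400,:400]=cv2.resize(f["img"][110:260,230:380],(400,400),interpolation=3)
c[:400,400:]=cv2.resize(t["img"][120:280,170:330],(400,400),interpolation=3)
cv2.imwrite("pics/d.png",c[:,:,::-1])
for cc,ff in(("scene",f),("top",t)):
    print([(d["centre"],d["score"]) for d in tip_of(cc,"tin")])
E
```

```text
1 0 [-0.379  0.293 -0.59   0.688  0.     2.763]
1 0.8 [-0.379  0.293 -0.59   0.688 -0.    -2.721]
1 1.57 [-0.379  0.293 -0.59   0.688  0.    -1.951]
-1 0 [-0.379  0.293 -0.59   0.688  0.    -0.379]
-1 0.8 [-0.379  0.293 -0.59   0.688 -0.     0.421]
-1 1.57 [-0.379  0.293 -0.59   0.688  0.     1.191]
13.6583 [-0.516  0.038 -0.583  0.95   0.     2.626]
[([357.5, 281.7], 0.84), ([361.6, 204.4], 0.61), ([305.6, 166.9], 0.49)]
[([246.6, 131.1], 0.81), ([189.7, 282.3], 0.68)]
```

View pics/d.png

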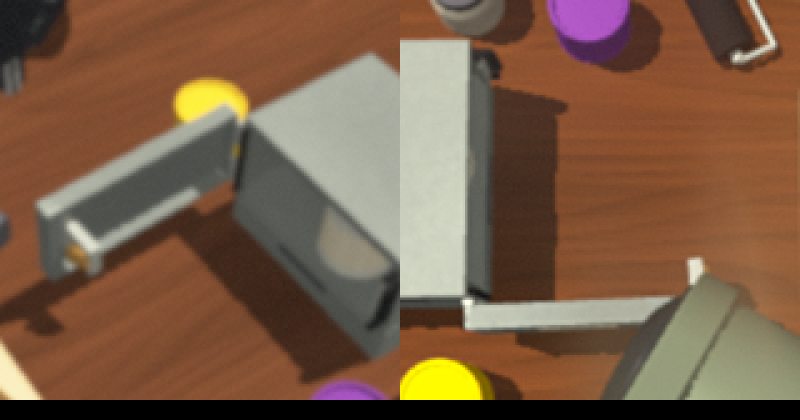

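The tin (crop 355,240) is now fully behind the cabinet's front edge, and the door is still wide open. Next I'll swing the door to about 0.3 rad.

```bash
cat >> h.py <<'E'
O=np.array([.570,.079]);YAW=.02;H=O+.112*np.array([-np.cos(YAW),-np.sin(YAW)])
def pose(th,r=.21,gap=0,z=.108):
    a=YAW-th;u=np.array([np.cos(a),np.sin(a)]);n=np.array([-u[1],u[0]])
    return np.r_[H+r*u-(.039+gap)*n,z],rv((*u,0),(0,0,-1)),n
E
python3 - <<'E'
from h import *
np.set_printoptions(precision=3,suppress=True)
f=grab_frame("scene");print("tin",onz(f,(361.6,204.4),.05))
p,r,n=pose(1.53,gap=.03,z=.22);movep(p,r)
p,r,n=pose(1.53,gap=.03);move_l(p,.15);print(get_state()["contact_force"],get_state()["clock"])
for th in np.arange(1.45,.29,-.115):
    p,r,n=pose(th);hit=move_l(p,.12,rot=r,until_force=8);s=get_state();F=-np.array(s["contact_force"])[:2]@n
    print(round(th,2),round(F,2),round(s["clock"],2),hit)
    if hit: break
f=grab_frame("scene");t=grab_frame("top")
c=np.zeros((400,800,3),np.uint8)
c[:,:400]=cv2.resize(f["img"][110:290,230:410],(400,400),interpolation=3)
c[:,400:]=cv2.resize(t["img"][110:270,170:330],(400,400),interpolation=3)
cv2.imwrite("pics/e.png",c[:,:,::-1])
E
```

```text
tin [0.591 0.124 0.05 ]
[-1.305 -0.689  0.199] 15.075
1.45 -0.11 15.62 False
1.34 0.78 15.97 False
1.22 0.03 16.33 False
1.1 0.68 16.69 False
0.99 0.36 17.05 False
0.88 0.37 17.41 False
0.76 -0.46 17.77 False
0.64 -0.7 18.12 False
0.53 0.32 18.48 False
0.42 0.83 18.84 False
0.3 1.2 19.2 False
```

View pics/e.png

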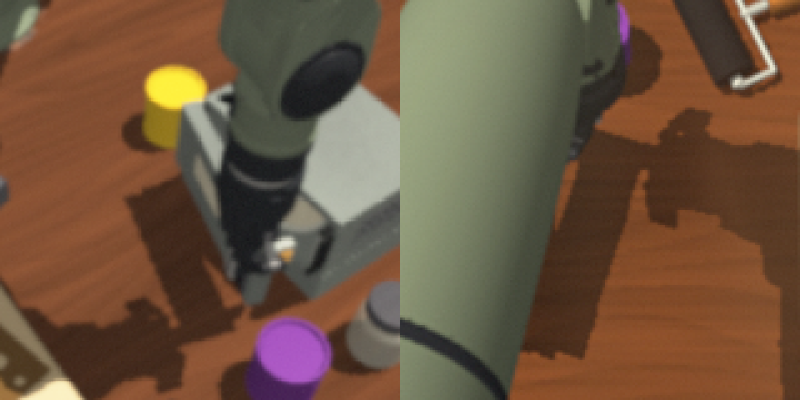

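The door has followed the fingers to about 0.3 rad. In the left crop the fingers are at about (240,240) on its outer face, and the tin at (305,215) is still inside. Now the slow final push with force checks.

```bash
python3 - <<'E'
from h import *
def rd(n):
    f=[]
    for _ in range(3): sleep(.02); f.append(-np.array(get_state()["contact_force"])[:2]@n)
    return np.mean(f)
for th in(.25,.2,.16):
    p,r,n=pose(th);move_l(p,.06,rot=r,until_force=5);print(th,round(rd(n),2))
peak=0;snap=None;low=99;log=[];step=.004
while th>-.09:
    th-=step if snap is None else .002
    p,r,n=pose(th);hit=move_l(p,.02,rot=r,until_force=5);F=rd(n);log.append((round(th,3),round(F,1),bool(hit)))
    if snap is None:
        peak=max(peak,F)
        if peak>4 and F<.65*peak: snap=th;low=F
    else:
        low=min(low,F)
        if F>max(low+4,9) or th<snap-.02: break
    if F>16 or get_state()["clock"]>50: break
    if F>10: step=.0025
print(log,"peak",peak,"snap",snap,get_state()["clock"])
E
```

```text
0.25 0.22
0.2 0.02
0.16 -0.04
[(0.156, np.float64(0.2), False), (0.152, np.float64(0.4), False), (0.148, np.float64(0.6), False), (0.144, np.float64(0.2), False), (0.14, np.float64(0.1), False), (0.136, np.float64(0.5), False), (0.132, np.float64(0.8), False), (0.128, np.float64(3.1), False), (0.124, np.float64(2.5), False), (0.12, np.float64(2.5), False), (0.116, np.float64(2.8), False), (0.112, np.float64(2.9), False), (0.108, np.float64(3.4), False), (0.104, np.float64(3.2), False), (0.1, np.float64(3.4), False), (0.096, np.float64(3.3), False), (0.092, np.float64(3.3), False), (0.088, np.float64(3.7), False), (0.084, np.float64(4.7), False), (0.08, np.float64(3.9), False), (0.076, np.float64(4.3), False), (0.072, np.float64(4.0), False), (0.068, np.float64(4.5), False), (0.064, np.float64(4.8), False), (0.06, np.float64(4.8), False), (0.056, np.float64(5.1), False), (0.052, np.float64(3.1), False), (0.05, np.float64(2.5), False), (0.048, np.float64(1.1), False), (0.046, np.float64(0.5), False), (0.044, np.float64(0.5), False), (0.042, np.float64(1.4), False), (0.04, np.float64(1.4), False), (0.038, np.float64(1.1), False), (0.036, np.float64(-0.0), False), (0.034, np.float64(-0.2), False), (0.032, np.float64(-0.2), False)] peak 5.073318116591217 snap 0.05199999999999991 31.4917
```

The drop at 0.052 comes 0.076 after bolt contact at 0.128, which fits a snap. I'll push gently on to find the buffer and confirm it.

```bash
python3 - <<'E'
from h import *
def rd(n):
    f=[]
    for _ in range(3): sleep(.02); f.append(-np.array(get_state()["contact_force"])[:2]@n)
    return np.mean(f)
th=.032;log=[]
while th>-.06:
    th-=.003
    p,r,n=pose(th);hit=move_l(p,.02,rot=r,until_force=5);F=rd(n);log.append((round(th,3),round(float(F),1),bool(hit)))
    if F>8 or hit: break
s=get_state();print(log,s["position"],p,s["clock"])
f=grab_frame("scene");t=grab_frame("top")
c=np.zeros((400,800,3),np.uint8)
c[:,:400]=cv2.resize(f["img"][110:290,230:410],(400,400),interpolation=3)
c[:,400:]=cv2.resize(t["img"][110:270,170:330],(400,400),interpolation=3)
cv2.imwrite("pics/f.png",c[:,:,::-1])
E
```

```text
[(0.029, -0.1, False), (0.026, 0.2, False), (0.023, 0.6, False), (0.02, 1.2, False), (0.017, 1.1, False), (0.014, 3.7, False), (0.011, 5.2, False), (0.008, 6.7, False), (0.005, 8.0, False), (0.002, 9.9, False)] [0.66839568 0.03880981 0.10801526] [0.66869034 0.04154626 0.108     ] 34.4917
```

View pics/f.png

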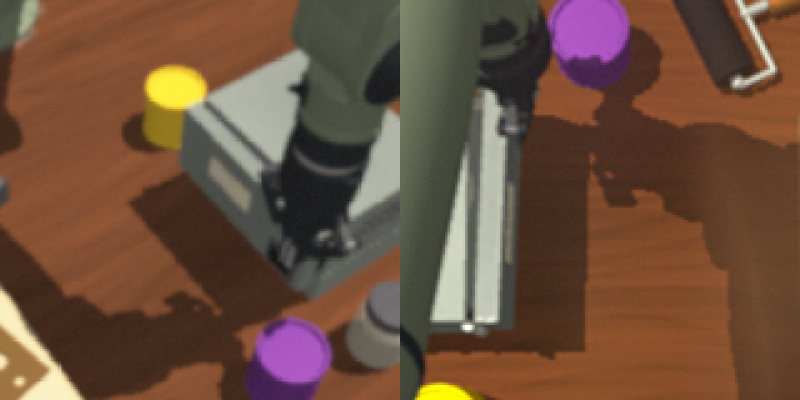

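The force climbs at about 2.4 N/mm from 0.017, which fits the buffer. The left crop shows the door flat on the front, with the fingers at about (300,240). To be sure, I'll press carefully to about 14 N, back off, and touch again to see whether the door stayed.

```bash
python3 - <<'E'
from h import *
def rd(n):
    f=[]
    for _ in range(3): sleep(.02); f.append(-np.array(get_state()["contact_force"])[:2]@n)
    return float(np.mean(f))
def dep(n): # actual depth of finger front along n from hinge line, as equivalent mm outside face (28 = angle 0)
    return round(float(-(np.array(get_state()["position"])[:2]-H)@n-.011)*1e3,2)
th=.002;log=[]
while th>-.05:
    th-=.002
    p,r,n=pose(th);move_l(p,.02,rot=r,until_force=4);F=rd(n);log.append((round(th,3),round(F,1)))
    if F>13.5: break
print(log)
def y(n0): return round(float(np.array(get_state()["position"])[:2]@n0)*1e3,2)
_,r0,n0=pose(0.);log=[]
for t2 in np.arange(th+.005,.06,.006):
    p,r,n=pose(t2);move_l(p,.03,rot=r);log.append((round(t2,3),round(rd(n),1),y(n0)))
print("back",log)
p,r,n=pose(.06,gap=.05);move_l(p,.1)
f=grab_frame("scene")
log=[]
p,r,n=pose(.06,gap=0.005);move_l(p,.1,rot=r)
for t2 in np.arange(.055,-.03,-.005):
    p,r,n=pose(t2);move_l(p,.03,rot=r,until_force=5);F=rd(n);log.append((round(t2,3),round(F,1),y(n0)))
    if F>6: break
print("fwd",log)
p,r,n=pose(.06,gap=.05);move_l(p,.1,rot=r);move_l(p+[-.1,-.03,.1],.2);print(get_state()["clock"])
f=grab_frame("scene");t=grab_frame("top")
c=np.zeros((400,800,3),np.uint8)
c[:,:400]=cv2.resize(f["img"][110:290,230:410],(400,400),interpolation=3)
c[:,400:]=cv2.resize(t["img"][110:270,170:330],(400,400),interpolation=3)
cv2.imwrite("pics/g.png",c[:,:,::-1])
E
```

```text
[(0.0, 10.7), (-0.002, 11.8), (-0.004, 13.4), (-0.006, 13.7)]
back [(np.float64(-0.001), 11.0, 25.45), (np.float64(0.005), 8.0, 25.36), (np.float64(0.011), 5.8, 25.32), (np.float64(0.017), 3.4, 25.21), (np.float64(0.023), -0.3, 24.34), (np.float64(0.029), 0.2, 22.63), (np.float64(0.035), 0.3, 21.2), (np.float64(0.041), 0.3, 19.95), (np.float64(0.047), -0.4, 18.74), (np.float64(0.053), -0.3, 17.46), (np.float64(0.059), -0.3, 16.22)]
fwd [(np.float64(0.055), -0.3, 16.83), (np.float64(0.05), 0.1, 18.02), (np.float64(0.045), -0.0, 19.24), (np.float64(0.04), 0.1, 20.26), (np.float64(0.035), 0.2, 21.3), (np.float64(0.03), 0.4, 22.34), (np.float64(0.025), 0.3, 23.38), (np.float64(0.02), 0.2, 24.31), (np.float64(0.015), 2.3, 25.14), (np.float64(0.01), 5.0, 25.27), (np.float64(0.005), 7.6, 25.31)]
45.4333
```

View pics/g.png

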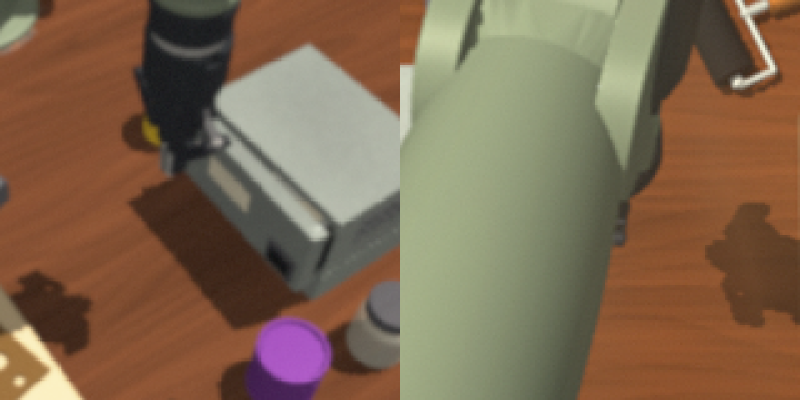

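The door stays flush with nothing on it, in the left crop from (190,170) to (325,240). Touching it again met the same stiff stop (25.1–25.3 mm, against 25.2–25.4 mm under load), with no seal spring-back, so it is latched. Handing in.

```bash
python3 -c "
from cell import *
sleep(.3);print(get_state()['contact_force']);print(sign_off(),get_state()['clock'])"
```

```text
[-0.65774905 -0.03239594  0.53887849]
the job is handed in; nothing more can be done
the job is handed in; nothing more can be done
```

The big tin is inside the cabinet and the door is shut and, by every check I had, latched. I handed the job in; no verdict is reported, and the clock read 45.4 s (limit 64 s) shortly before.

- **Tin:** I slid it in with the shut fingers tilted under the header while the door was wide open. The camera then put its centre about 45 mm inside the front edge, where 35 mm is needed.
- **Door:** I swung it round by its outer face and pushed it home slowly. The force rose from about 0.130 rad to 5 N and dropped at about 0.052 rad, which fits the bolt snapping in. I pressed on into the buffers; the highest force I measured was 13.7 N, under the 18 N limit.
- **Last checks:** After I backed off, the door stayed shut with nothing touching it. A second touch met the same stiff stop to within about 0.2 mm, with no spring-back.

**Uncertain points:**
- After the snap, the fingers travelled about 6 to 7 mm with almost no force before the buffers, more than the 1 to 2 mm described. I think the door jumped ahead of the fingers.
- The door's rest angle is only estimated, at about 0.02 rad in my model, with a possible error of about 0.02.
- I could not see the small tin or the bolt with the door shut. I checked the other things on the bench only where they showed in the later pictures, and none there looked moved.

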